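# Set the peeling board over the waste box

### The job

Push the thin wooden peeling board, flat on top of the upturned crate, towards the open foam waste box until it sticks out about 4 cm past the crate's edge on that side (between 3 and 5 cm is fine), straight with that edge and hanging over no other edge, so that peelings can be swept off it into the box. Keep it flat on the crate all the way: do not lift it, tip it up or let it fall. Leave the peeler, the steel cup and the two unpeeled chestnuts on the crate where they are, and finish with the hand clear.

Things in the scene. Friction and masses are not known exactly. Their poses are not given: they have to be found in the camera images.
- board: the peeling board: a flat wooden slab 120 mm (its x) by 160 mm (its y) by 8 mm thick, about 0.13 kg, loose, lying flat on the crate near its middle and turned up to about 20 degrees from it. Origin at the centre of its underside.
- crate: the upturned light-grey vented produce crate used as a stand, fixed, 320 mm (its x) by 340 mm (its y), flat smooth top 95 mm above its origin. Origin at the centre of its underside, on the table. Its two edges at y = +170 mm and y = -170 mm in its own frame are the ones beside the waste box and the basin.
- waste_box: the white rectangular foam box with a red band, open-topped, holding peelings: 260 mm (its x) by 220 mm (its y) by 75 mm high, fixed, standing about 25 mm from either the +y or the -y edge of the crate (it changes), 20 mm lower than the crate's top. Origin at the centre of its underside.
- basin: the round pale-blue basin of peeled water chestnuts, 220 mm across, 80 mm high at most, fixed, on the crate's other side from the waste box. Origin at the centre of its underside.
- peeler: straight peeler with black handle and steel blade, loose, lying on the crate near its -x or +x edge, about 130 mm long (its y), 14 mm wide, 12 mm high; origin at its underside about mid-length. Leave alone.
- cup: small steel cup, 44 mm across, 45 mm high, loose, upright on the crate near its other x edge. Origin at the centre of its underside. Leave alone.
- nut_a: unpeeled dark water chestnut, 42 mm across, 34 mm high, loose on the crate's top near a corner, origin at the centre of its underside. Leave alone.
- nut_b: unpeeled dark water chestnut, 38 mm across, 32 mm high, loose on the crate's top near a corner, origin at the centre of its underside. Leave alone.
Not all that is in view belongs to the job. There is more than one size of the board; the job needs the smaller.

How it is judged:
By the outcome, as a careful person would: the job done as asked, in the order asked, and still so for the second after the job is handed in, with the robot touching nothing.
It also fails if it takes over 48 s, if anything falls off the work surface, if the arm or the gripper's body presses on something with over 40 N, if the wrist force passes 120 N, or if a joint passes its speed limit or range.

### The arm

A 6-joint arm with a two-finger parallel gripper is mounted at the origin on the work surface. World frame = base frame: x ahead of the robot, y to its left, z up, the work surface at z = 0. Lengths are in m, angles in rad, forces in N, time in s.
With the tool pointing down it reaches from about 0.35 to 0.875 m from the base axis. Payload 4.2 kg.
Tool frame: the origin (TCP) lies at the very end of the fingers, on their centre line; the grasp point (between the pads) lies 19 mm behind it; z points along the fingers, y is the line along which they close (so a half turn about z gives the same grasp; the last joint's range is limited). The gripper opens to 85 mm and grips with 20 to 120 N. Pads are 22 mm wide; open, the fingers measure 114 mm over their backs; the gripper's body (76 mm by 85 mm) begins 54 mm behind the grasp point. The pads swing forward as they close: fully open they stand 13 mm farther back than shut.
Start: joints at [-0.999, 0.385, 0.008, 0, -1.194, -0.259], TCP at [0.192, -0.595, 0.195] pointing down, gripper open.
Joint ranges: [-3.14, 3.14], [-1.21, 2.06], [-1.07, 1.41], [-3.16, 2.05], [-2.99, -0.16], [-3.1, 3.1]. Speed limits (rad/s): [2.79, 2.79, 3.14, 3.14, 3.14, 3.14].

### API

Orientations are given as [roll, pitch, yaw] about the fixed x, y, z axes, in that order (R = Rz(yaw) Ry(pitch) Rx(roll)).
In Python, from cell import arm, cams gives the robot as it stands.
- The arm moves only by the tool apply_moves, never from a script. Its argument "plan" is a list of rows, each a list of 3 entries, a list of its own where there are three numbers: the turn, a rotation vector about the tool's x, y, z in units of 8 degrees (1.0 is 8 degrees), then the shift along the tool's x, y, z in units of 40 mm (1.0 is 40 mm), then the finger opening in mm, from 0 to 85.4. A call has 1 to 20 rows; each row shifts and turns the commanded pose from where the row before left it, along the tool's axes as they then stand; what a row does not reach is not made up. A row lasts 1/8 s, in which the tool goes at most 62.5 mm and 10.7 degrees, less where a joint would pass 70% of its speed; a pose out of reach is approached as far as the arm can. A call is refused whole if a number of a shift passes 1 or a number of a turn 1, either way. A call with a gripper value outside its range is refused whole. The fingers move at their own pace and stop on an object; the grip force is fixed at half the most. Time passes only in rows, so rows that do not move let the fingers close. It gives the time, the measured TCP pose, the force, the opening and the grip force at its end, in the units of the state.
- arm.get_state(): the state, without advancing time (a new reading comes with each control period).
- cams.snapshot(name): name is "scene" or "side" or "wrist"; returns a dict with "frame" (384x512x3 uint8, red, green, blue), "range_z" (384x512 float32, m along the optical axis (not along the pixel's ray), 0 where there is no reading), "fx", "fy", "cx", "cy" (pixels), "k1" (the pictures are not rectified: a ray, as slopes to the right and down, at radius r is drawn at 1 + k1 r^2 times it, then the intrinsics apply), "camera_from_world" (4x4, takes a point from world to camera coordinates); the wrist camera has in their place "mount" (4x4, takes a point from camera to tool coordinates, whose origin is the TCP and whose axes are the flange's). Camera axes: x right, y down, z forward; pixel columns grow to the right and rows downward; lengths in m; the calibration is good to about 2 mm. A picture is of the moment at which its call begins: read the wrist's pose just before it.
- arm.finish_job(): hands the job in; it is judged then, once.
The state is a dict: "clock": time; "qpos": joint angles; "dq": joint speeds; "joint_efforts": joint torques, N m; "eef_pos": TCP position; "eef_rot": TCP orientation; "contact_force": force on the tool from outside, world axes, zero at the start; "wrist_torque": the same for the moment, N m; "width": finger opening in m; "finger_force": force on a finger pad.
Only numpy, scipy, OpenCV 4.12 (cv2) and the standard library are available. Lean on these libraries where they do the work, as an engineer would, in place of code of your own. Each camera call takes 0.05 s, during which the arm holds its last target. There are 200 camera calls.

## Working session

There is one attempt and no reset: what is moved stays moved. The work goes in short steps, Python scripts to look and compute and a tool call to move; the robot and the scene stay as the last step left them, time stands still between calls to the robot, and variables do not carry over. Pictures are saved under pics/ and viewed, at most 10 in all, crops included, and the job is handed in when it is done.

Besides the shell and the picture viewer there is one more tool, called after "Call:" as name(argument=value, ...) on one line, values as JSON. apply_moves: Moves the arm, as the interface text tells. Its arguments: {"type":"object","properties":{"plan":{"type":"array","items":{"type":"array"}}},"required":["plan"]}

```bash
mkdir -p pics; ls; cat > h.py <<'E'
import numpy as np, cv2
from cell import arm, cams
def snap(n,f):
    s=cams.snapshot(n); cv2.imwrite('pics/'+f,cv2.cvtColor(s['frame'],cv2.COLOR_RGB2BGR)); return s
def points(s,T):  # world xyz image from range; T = world_from_camera
    v,u=np.mgrid[:384,:512].astype(float)
    D=np.array([(u-s['cx'])/s['fx'],(v-s['cy'])/s['fy']])
    x=D.copy()
    for _ in range(8): x=D/(1+s['k1']*(x**2).sum(0))
    z=s['range_z']; P=np.stack([x[0]*z,x[1]*z,z],-1)
    return P@T[:3,:3].T+T[:3,3]
E
python3 - <<'E'
from h import *
for n in('scene','side'):
    s=snap(n,n+'0.png'); T=np.linalg.inv(s['camera_from_world']); np.savez(n+'0.npz',P=points(s,T),f=s['frame']); print(n,T[:3,3].round(3),s['fx'],s['k1'])
print(arm.get_state())
a=cv2.imread('pics/scene0.png');b=cv2.imread('pics/side0.png')
E
```

```text
pics
scene [ 1.054 -0.645  0.926] 486.54166335431285 -0.06617046382702063
side [0.262 0.751 0.7  ] 424.3303060493739 0.021801362595757157
{'clock': 0.1, 'qpos': array([-9.99374380e-01,  3.85489439e-01,  6.76331550e-03, -4.50005730e-04,
       -1.19397495e+00, -2.58621607e-01]), 'dq': array([-0.00046406, -0.00210595,  0.00400297,  0.00078745, -0.00080144,
        0.00034326]), 'joint_efforts': array([-6.04081415e-04, -3.93319309e+01,  1.88929904e+01,  4.19799507e+00,
       -2.62123329e-03,  3.61133459e-06]), 'eef_pos': array([ 0.19217896, -0.59410323,  0.19352322]), 'eef_rot': array([ 3.13964429e+00, -8.29326346e-05, -2.82895822e+00]), 'contact_force': array([ 1.01570617, -0.28259821, -0.65352101]), 'wrist_torque': array([ 0.02778169, -0.02236976,  0.01195618]), 'finger_force': 0.0, 'width': 0.0851522888867058}
```

View pics/scene0.png

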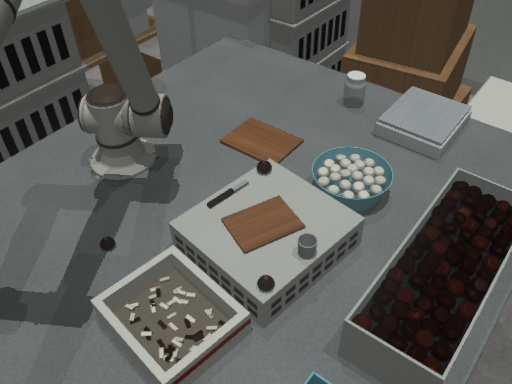

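View pics/side0.png

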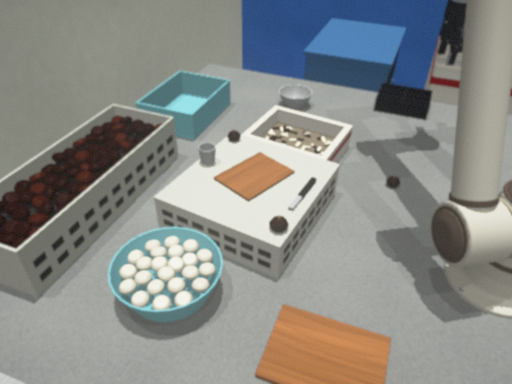

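Both views show the small board on the crate (scene ≈ (262,223)), with the waste box on the robot's right (scene ≈ (170,315)). The cup is at (307,245), the peeler at (228,194), and the nuts at (264,167) and (266,283). The larger board on the table is a decoy.

```bash
cat > meas.py <<'E'
from h import *
def meas(P,f):
    z=P[...,2]; hsv=cv2.cvtColor(f,cv2.COLOR_RGB2HSV); H,S,V=cv2.split(hsv)
    def rect(m,name,mn=40):
        m=cv2.morphologyEx(m.astype(np.uint8),cv2.MORPH_OPEN,np.ones((2,2)))
        n,l,st,c=cv2.connectedComponentsWithStats(m)
        for i in range(1,n):
            if st[i,4]>mn:
                q=P[l==i]; r=cv2.minAreaRect((q[:,:2]*1000).astype(np.float32))
                print(name,st[i,4],'px',c[i].round(),'c',np.round(r[0],1),'wh',np.round(r[1],1),'ang',round(r[2],2),'z',np.percentile(q[:,2],[5,50,95]).round(4))
    R=(P[...,0]>.25)&(P[...,0]<.9)&(abs(P[...,1])<.5)
    top=R&(z>.087)&(z<.112)
    rect(top,'cratetop',2000)
    rect(R&(S>80)&((H<20))&(z>.092)&(z<.115),'board',300)
    rect(R&(z>.106)&(z<.16)&~((S>80)&(H<20)&(z<.112)&(V>70)),'obj',15)
    rect(R&(z>.065)&(z<.085)&(S<60),'box',300)
if __name__=='__main__':
    for n in('scene','side'):
        d=np.load(n+'0.npz'); print(n); meas(d['P'],d['f'])
E
python3 meas.py
```

```text
scene
cratetop 14084 px [266. 229.] c [ 667.7 -268.1] wh [441.3 985.3] ang 21.54 z [0.0918 0.0954 0.1046]
board 2535 px [263. 224.] c [ 815.7 -276.6] wh [188.2 857.6] ang 45.22 z [0.0999 0.1029 0.1056]
obj 144 px [265. 167.] c [ 736.9 -253.9] wh [  36.4 1006.7] ang 36.92 z [0.0974 0.1157 0.1249]
obj 2037 px [404. 255.] c [ 917.4 -129.6] wh [ 121.7 1060.1] ang 8.26 z [0.0986 0.1142 0.131 ]
obj 91 px [461. 186.] c [891.2 357.6] wh [30.9 20. ] ang 32.51 z [0.1049 0.116  0.12  ]
obj 110 px [453. 198.] c [890.6 320.3] wh [86.2 19. ] ang 84.28 z [0.1036 0.108  0.1129]
obj 37 px [224. 196.] c [ 735.9 -334.4] wh [ 30.6 888.9] ang 43.66 z [0.1016 0.1066 0.1101]
obj 389 px [308. 245.] c [ 856.  -328.4] wh [ 41.8 746.1] ang 28.76 z [0.0983 0.1239 0.1396]
obj 48 px [416. 252.] c [895.5 103.4] wh [36.2 17.3] ang 60.33 z [0.1034 0.1079 0.111 ]
obj 112 px [409. 261.] c [895.5  65.1] wh [38.6 28.2] ang 53.24 z [0.106  0.1114 0.1158]
obj 92 px [399. 273.] c [ 961.7 -304. ] wh [ 24.3 706.7] ang 13.13 z [0.1035 0.1093 0.1125]
obj 207 px [267. 284.] c [ 685.2 -168.5] wh [39.5 28. ] ang 59.59 z [0.094  0
[... 806 characters left out ...]
2.4] wh [ 30.8 237.2] ang 20.15 z [0.0969 0.1149 0.1216]
obj 304 px [208. 153.] c [543.1 253.6] wh [  41.8 1141.6] ang 27.37 z [0.0982 0.1276 0.1409]
obj 100 px [308. 187.] c [430.6 -34.3] wh [91.4 10. ] ang 83.3 z [0.1019 0.1072 0.1092]
obj 238 px [279. 224.] c [369.4 423.8] wh [ 37.7 687.4] ang 15.02 z [0.0966 0.117  0.1245]
box 1224 px [302. 131.] c [487.5 122.5] wh [ 299.6 1301. ] ang 6.76 z [0.0617 0.0753 0.0804]
box 1324 px [ 92. 213.] c [736.1 336.9] wh [ 338.7 1212.2] ang 33.26 z [0.0606 0.0708 0.08  ]
box 1144 px [245. 226.] c [527.4 266.3] wh [ 397.4 1030.8] ang 7.62 z [0.0597 0.0712 0.0819]
box 2091 px [170. 267.] c [441.7 455.9] wh [145.6 675.1] ang 43.51 z [0.0631 0.0713 0.0786]
```

```bash
sed -i "s/^        n,l,st/        m=m\&m0\n        n,l,st/; s/^        m=cv2.morph/        m0=m.astype(np.uint8); m=cv2.morph/" meas.py
python3 meas.py | grep -v '^obj.*c \[ *[89]..'
```

```text
scene
cratetop 13753 px [266. 228.] c [567.2 -16.9] wh [343.8 321.4] ang 82.57 z [0.0922 0.0954 0.1044]
board 2434 px [263. 224.] c [567.5 -33.2] wh [159.7 118.1] ang 66.94 z [0.1004 0.1029 0.1056]
obj 125 px [264. 167.] c [455.3 119.6] wh [30.6 32. ] ang 9.03 z [0.1073 0.1167 0.1249]
obj 22 px [223. 195.] c [436.1 -23.3] wh [37.4  8.2] ang 79.62 z [0.1061 0.1075 0.11  ]
obj 347 px [308. 245.] c [698.4 -43.6] wh [38.5 42.7] ang 34.28 z [0.1085 0.1259 0.1396]
obj 184 px [266. 283.] c [ 684.1 -171.6] wh [30.8 29.3] ang 37.1 z [0.1081 0.1158 0.1245]
box 683 px [353. 173.] c [629.  279.9] wh [118.6 122. ] ang 1.66 z [0.066  0.0714 0.0781]
box 773 px [260. 270.] c [ 639.2 -107.1] wh [462.9 231.1] ang 39.15 z [0.0659 0.0729 0.0821]
box 3585 px [170. 316.] c [ 543.3 -321.7] wh [221.7 260.9] ang 82.76 z [0.0678 0.0748 0.0778]
side
cratetop 11304 px [251. 189.] c [566.2 -15.8] wh [346.  318.8] ang 82.59 z [0.0939 0.0965 0.1052]
board 1819 px [254. 176.] c [564.7 -27.6] wh [158.8 115.7] ang 66.58 z [0.1022 0.1042 0.106 ]
obj 86 px [234. 135.] c [ 676.5 -164.6] wh [31.8 23.5] ang 80.93 z [0.1076 0.1162 0.1221]
obj 272 px [207. 152.] c [698.2 -42. ] wh [42.4 41.5] ang 81.67 z [0.1103 0.1292 0.1409]
obj 70 px [308. 186.] c [431.6 -26.1] wh [74.9 10. ] ang 83.3 z [0.1064 0.1078 0.1093]
obj 212 px [279. 224.] c [448.9 128.9] wh [32.6 30.1] ang 65.68 z [0.1079 0.1183 0.1246]
box 1014 px [303. 130.] c [ 542.5 -320.5] wh [217.5 256.7] ang 82.14 z [0.0668 0.0755 0.0781]
box 1032 px [ 89. 215.] c [861.8 121.7] wh [560.4  38.3] ang 86.39 z [0.0655 0.0727 0.0803]
box 923 px [237. 227.] c [494.4  77.4] wh [459.8 230.8] ang 38.85 z [0.066  0.0731 0.082 ]
box 1819 px [169. 267.] c [620.2 279.8] wh [113.2 171.9] ang 51.72 z [0.0661 0.072  0.0787]
```

Call:
apply_moves(plan=[[[0,0,-0.873],[0,0,0],60],[[0,0,-0.873],[0,0,0],60],[[0,0,-0.873],[0,0,0],60],[[0,0,-0.873],[0,0,0],60],[[0,0,-0.873],[0,0,0],60],[[0,0,-0.873],[0,0,0],60],[[0,0,-0.873],[0,0,0],60]])

```text
clock: 0.98
eef_pos: [0.1922, -0.5943, 0.1938]
eef_rot: [3.141, 0.001, -1.972]
contact_force: [0.5, 0.6, -0.4]
width: 0.0603
finger_force: 0.0
```

Call:
apply_moves(plan=[[[0,0,0],[-0.99,-0.15,0],60],[[0,0,0],[-0.99,-0.15,0],60],[[0,0,0],[-0.99,-0.15,0],60],[[0,0,0],[-0.99,-0.15,0],60],[[0,0,0],[-0.99,-0.15,0],60],[[0,0,0],[-0.99,-0.15,0],60],[[0,0,0],[-0.99,-0.15,0],60],[[0,0,0],[-0.99,-0.15,0],60],[[0,0,0],[-0.99,-0.15,0],60],[[0,0,0],[-0.99,-0.15,0],60],[[0,0,0],[-0.99,-0.15,0],60],[[0,0,0],[-0.99,-0.15,0],60],[[0,0,0],[-0.99,-0.15,0],60],[[0,0,0],[-0.99,-0.15,0],60],[[0,0,0],[-0.99,-0.15,0],60],[[0,0,0],[-0.99,-0.15,0],60],[[0,0,0],[-0.99,-0.15,0],60],[[0,0,0],[-0.99,-0.15,0],60],[[0,0,0],[-0.99,-0.15,0],60],[[0,0,0],[-0.99,-0.15,0],60]])

```text
clock: 3.48
eef_pos: [0.6148, 0.0873, 0.1939]
eef_rot: [3.141, -0.001, -1.975]
contact_force: [0.4, -0.0, -0.4]
width: 0.0599
finger_force: 0.0
```

Call:
apply_moves(plan=[[[0,0,0],[0,0,0.7],60],[[0,0,0],[0,0,0.7],60],[[0,0,0],[0,0,0.35],60],[[0,0,0],[0,0,0.0],60]])

```text
clock: 3.98
eef_pos: [0.6139, 0.0857, 0.1235]
eef_rot: [3.14, -0.002, -1.976]
contact_force: [-0.8, -0.4, -0.4]
width: 0.0602
finger_force: 0.0
```

```bash
python3 - <<'E'
from h import *
w=snap('wrist','w1.png'); s=snap('side','s1.png'); print(w['mount'].round(3),arm.get_state()['eef_pos'])
a=cv2.imread('pics/w1.png');b=cv2.imread('pics/s1.png')[100:290,130:383]
cv2.imwrite('pics/c1.png',np.hstack([cv2.resize(a,(400,300)),cv2.resize(b,(400,300))]))
E
```

```text
[[ 0.001 -0.961 -0.277  0.07 ]
 [ 1.     0.001  0.    -0.   ]
 [ 0.    -0.277  0.961 -0.179]
 [ 0.     0.     0.     1.   ]] [0.61525554 0.0861175  0.12554241]
```

View pics/c1.png

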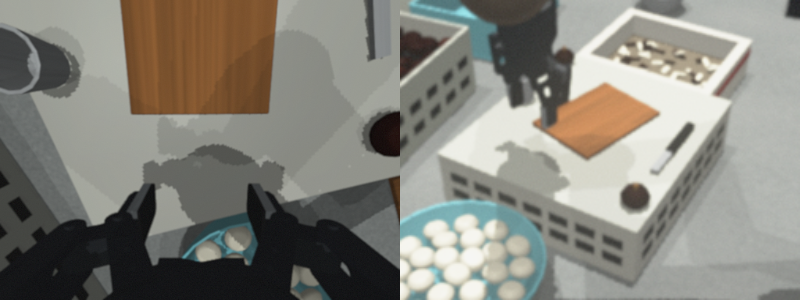

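The wrist view (left) shows the board's near edge at row 114, square to the fingers and centred between them. The fingers are clear behind it, so I'll go down and feel for the crate.

Call:
apply_moves(plan=[[[0,0,0],[0,0,0.35],60],[[0,0,0],[0,0,0.3],60],[[0,0,0],[0,0,0],60],[[0,0,0],[0,0,0],60]])

```text
clock: 4.58
eef_pos: [0.6147, 0.0861, 0.0986]
eef_rot: [-3.141, -0.0, -1.975]
contact_force: [-0.0, -0.1, 0.1]
width: 0.06
finger_force: 0.0
```

Call:
apply_moves(plan=[[[0,0,0],[0,0,0.05],60],[[0,0,0],[0,0,0],60]])

```text
clock: 4.82
eef_pos: [0.6146, 0.0861, 0.0966]
eef_rot: [-3.141, 0.0, -1.976]
contact_force: [-0.1, -0.1, 1.4]
width: 0.0597
finger_force: 0.0
```

Call:
apply_moves(plan=[[[0,0,0],[0,0,0.05],60],[[0,0,0],[0,0,0],60]])

```text
clock: 5.08
eef_pos: [0.6144, 0.0861, 0.0943]
eef_rot: [3.141, -0.0, -1.976]
contact_force: [-0.2, 0.6, -0.3]
width: 0.0602
finger_force: 0.0
```

Call:
apply_moves(plan=[[[0,0,0],[0,0,0.05],60],[[0,0,0],[0,0,0],60]])

```text
clock: 5.32
eef_pos: [0.6144, 0.0861, 0.0923]
eef_rot: [3.141, -0.0, -1.976]
contact_force: [-0.2, 0.5, 0.0]
width: 0.0598
finger_force: 0.0
```

Call:
apply_moves(plan=[[[0,0,0],[0,0,0.05],60],[[0,0,0],[0,0,0],60]])

```text
clock: 5.58
eef_pos: [0.6144, 0.0861, 0.0903]
eef_rot: [3.141, -0.0, -1.976]
contact_force: [-0.1, 0.5, 0.4]
width: 0.0599
finger_force: 0.0
```

Call:
apply_moves(plan=[[[0,0,0],[0,0,0.04],60],[[0,0,0],[0,0,0],60]])

```text
clock: 5.82
eef_pos: [0.6144, 0.0861, 0.0887]
eef_rot: [3.141, -0.0, -1.976]
contact_force: [-0.6, -0.7, -0.1]
width: 0.0597
finger_force: 0.0
```

```bash
python3 - <<'E'
from h import *
from scipy.spatial.transform import Rotation as Ro
st=arm.get_state(); w=cams.snapshot('wrist')
T=np.eye(4);T[:3,:3]=Ro.from_euler('xyz',st['eef_rot']).as_matrix();T[:3,3]=st['eef_pos']
P=points(w,T@w['mount']); v=w['frame'].max(2)
L=(P-st['eef_pos'])@T[:3,:3]
m=(w['range_z']>.05)&(v<70)&(abs(L[...,0])<.02)&(abs(abs(L[...,1])-.04)<.02)&(P[...,2]<.16)
q=P[m]; print(len(q), np.percentile(q[:,2],[0,1,3,10,50]).round(4), L[m][:,1].min(),L[m][:,1].max(),L[m][:,0].max())
c=(v>150)&(L[...,0]>.02)&(L[...,0]<.3)&(abs(P[...,2]-.095)<.01); print(np.median(P[c][:,2]))
E
```

```text
2395 [0.0943 0.132  0.1337 0.1374 0.1494] -0.04338869668329387 0.04343099549241463 0.01138643951950046
0.09456128239453031
```

Call:
apply_moves(plan=[[[0,0,0],[0,0,0.04],60],[[0,0,0],[0,0,0],60]])

```text
clock: 6.12
eef_pos: [0.6144, 0.0861, 0.0871]
eef_rot: [3.141, -0.0, -1.976]
contact_force: [-0.2, -0.9, -0.9]
width: 0.0598
finger_force: 0.0
```

Call:
apply_moves(plan=[[[0,0,0],[0,0,0.04],60],[[0,0,0],[0,0,0],60]])

```text
clock: 6.38
eef_pos: [0.6144, 0.0861, 0.0855]
eef_rot: [3.141, -0.0, -1.976]
contact_force: [-0.1, 0.1, -0.6]
width: 0.06
finger_force: 0.0
```

Call:
apply_moves(plan=[[[0,0,0],[0,0,0.03],60],[[0,0,0],[0,0,0],60]])

```text
clock: 6.62
eef_pos: [0.6144, 0.0861, 0.0844]
eef_rot: [3.141, -0.0, -1.976]
contact_force: [0.3, -0.1, -0.0]
width: 0.06
finger_force: 0.0
```

Call:
apply_moves(plan=[[[0,0,0],[0,0,0.03],60],[[0,0,0],[0,0,0],60]])

```text
clock: 6.88
eef_pos: [0.6144, 0.0861, 0.0832]
eef_rot: [3.141, -0.0, -1.976]
contact_force: [-0.7, 0.0, -0.4]
width: 0.0598
finger_force: 0.0
```

Call:
apply_moves(plan=[[[0,0,0],[0,0,0.03],60],[[0,0,0],[0,0,0],60]])

```text
clock: 7.12
eef_pos: [0.6144, 0.0861, 0.082]
eef_rot: [3.141, -0.0, -1.976]
contact_force: [-0.2, -0.1, 0.6]
width: 0.0597
finger_force: 0.0
```

Call:
apply_moves(plan=[[[0,0,0],[0,0,0.03],60],[[0,0,0],[0,0,0],60]])

```text
clock: 7.38
eef_pos: [0.6144, 0.0861, 0.0808]
eef_rot: [3.141, -0.0, -1.976]
contact_force: [-0.5, 0.4, 0.0]
width: 0.0603
finger_force: 0.0
```

```bash
python3 - <<'E'
from h import *
w=snap('wrist','w2.png'); s=snap('side','s2.png')
a=cv2.imread('pics/w2.png');b=cv2.imread('pics/s2.png')[120:250,160:333]
cv2.imwrite('pics/c2.png',np.hstack([cv2.resize(a,(320,240)),cv2.resize(cv2.imread('pics/s2.png')[130:220,170:290],(480,360),interpolation=2)[60:300]]))
E
```

```text
(no output)
```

View pics/c2.png

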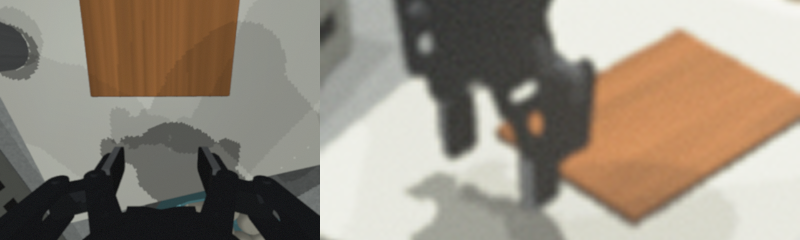

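The hand is square behind the board, and its shadow shows the tips just above the crate. I'll probe a little further.

Call:
apply_moves(plan=[[[0,0,0],[0,0,0.03],60],[[0,0,0],[0,0,0],60]])

```text
clock: 7.72
eef_pos: [0.6144, 0.0861, 0.0796]
eef_rot: [3.141, -0.0, -1.976]
contact_force: [0.6, -0.3, 0.5]
width: 0.0605
finger_force: 0.0
```

Call:
apply_moves(plan=[[[0,0,0],[0,0,0.03],60],[[0,0,0],[0,0,0],60]])

```text
clock: 7.98
eef_pos: [0.6144, 0.0861, 0.0784]
eef_rot: [3.141, -0.0, -1.976]
contact_force: [-0.6, -0.2, -0.5]
width: 0.06
finger_force: 0.0
```

```bash
python3 - <<'E'
from h import *
from scipy.spatial.transform import Rotation as Ro
st=arm.get_state(); w=cams.snapshot('wrist')
T=np.eye(4);T[:3,:3]=Ro.from_euler('xyz',st['eef_rot']).as_matrix();T[:3,3]=st['eef_pos']
P=points(w,T@w['mount']);L=(P-st['eef_pos'])@T[:3,:3];print(st['eef_pos'])
for r in range(220,300,6):
    print(r,[(c,int(w['frame'][r,c].max()),*(L[r,c]*1000).round().astype(int),round(P[r,c,2]*1000)) for c in (180,188,196,204)])
E
```

```text
[0.61444047 0.08608108 0.07838857]
220 [(180, 143, np.int64(7), np.int64(-46), np.int64(-17), 95), (188, 145, np.int64(7), np.int64(-41), np.int64(-16), 94), (196, 143, np.int64(6), np.int64(-37), np.int64(-15), 94), (204, 98, np.int64(7), np.int64(-32), np.int64(-17), 95)]
226 [(180, 85, np.int64(3), np.int64(-46), np.int64(-18), 96), (188, 138, np.int64(3), np.int64(-41), np.int64(-17), 95), (196, 85, np.int64(3), np.int64(-37), np.int64(-16), 95), (204, 86, np.int64(3), np.int64(-32), np.int64(-16), 95)]
232 [(180, 105, np.int64(-2), np.int64(-47), np.int64(-15), 93), (188, 107, np.int64(-1), np.int64(-42), np.int64(-16), 94), (196, 105, np.int64(-1), np.int64(-37), np.int64(-16), 94), (204, 86, np.int64(-1), np.int64(-32), np.int64(-16), 95)]
238 [(180, 97, np.int64(-5), np.int64(-47), np.int64(-16), 95), (188, 70, np.int64(10), np.int64(-33), np.int64(-49), 128), (196, 18, np.int64(9), np.int64(-30), np.int64(-47), 126), (204, 96, np.int64(-5), np.int64(-32), np.int64(-16), 95)]
244 [(180, 70, np.int64(10), np.int64(-36), np.int64(-56), 134), (188, 53, np.int64(11), np.int64(-32
[... 1649 characters left out ...]
30), np.int64(-79), 157), (188, 22, np.int64(-3), np.int64(-30), np.int64(-69), 147), (196, 157, np.int64(-38), np.int64(-39), np.int64(-16), 94), (204, 163, np.int64(-38), np.int64(-34), np.int64(-16), 95)]
292 [(180, 21, np.int64(1), np.int64(-30), np.int64(-80), 158), (188, 21, np.int64(-6), np.int64(-30), np.int64(-68), 147), (196, 161, np.int64(-41), np.int64(-39), np.int64(-18), 96), (204, 161, np.int64(-42), np.int64(-34), np.int64(-17), 95)]
298 [(180, 22, np.int64(-2), np.int64(-30), np.int64(-79), 157), (188, 27, np.int64(-8), np.int64(-30), np.int64(-70), 148), (196, 161, np.int64(-46), np.int64(-39), np.int64(-17), 95), (204, 160, np.int64(-47), np.int64(-34), np.int64(-16), 95)]
```

```bash
python3 - <<'E'
from h import *
from scipy.spatial.transform import Rotation as Ro
st=arm.get_state(); w=cams.snapshot('wrist')
T=np.eye(4);T[:3,:3]=Ro.from_euler('xyz',st['eef_rot']).as_matrix();T[:3,3]=st['eef_pos']
P=points(w,T@w['mount']);L=(P-st['eef_pos'])@T[:3,:3]
for r in (244,256,262):
    print(r,[(c,int(w['frame'][r,c].max()),*[int(x) for x in (L[r,c]*1000).round()]) for c in list(range(190,204))+list(range(308,330,2))])
s=cams.snapshot('side');Q=points(s,np.linalg.inv(s['camera_from_world']))
M=(Q-st['eef_pos'])@T[:3,:3]
m=(s['frame'].max(2)<80)&(abs(M[...,0])<.03)&(abs(M[...,1])<.06)&(M[...,2]>-.1)&(M[...,2]<-.022)
print('side: dark pts',m.sum(),np.sort(M[m][:,2])[-30::3].round(3)); vu=np.argwhere(m)
for v,u in vu[np.argsort(-vu[:,0])][:8]: print(v,u,M[v,u].round(3))
E
```

```text
244 [(190, 20, 11, -31, -57), (191, 16, 10, -30, -56), (192, 21, 11, -30, -57), (193, 20, 10, -30, -55), (194, 21, 8, -30, -52), (195, 17, 8, -30, -51), (196, 23, 6, -30, -47), (197, 26, 5, -30, -46), (198, 51, 5, -30, -44), (199, 81, 3, -30, -41), (200, 100, -9, -35, -16), (201, 107, -9, -34, -17), (202, 107, -9, -34, -16), (203, 107, -9, -33, -16), (308, 86, -9, 31, -17), (310, 85, -9, 32, -16), (312, 85, -9, 33, -16), (314, 88, -9, 34, -16), (316, 62, 3, 30, -41), (318, 21, 6, 30, -46), (320, 21, 8, 30, -50), (322, 21, 9, 30, -54), (324, 22, 11, 30, -57), (326, 38, 11, 31, -57), (328, 64, 11, 32, -57)]
256 [(190, 18, 7, -30, -61), (191, 21, 6, -30, -58), (192, 21, 5, -30, -58), (193, 21, 4, -30, -56), (194, 21, 3, -30, -54), (195, 22, 2, -30, -52), (196, 17, 1, -30, -50), (197, 22, -1, -30, -47), (198, 33, -1, -30, -46), (199, 63, -3, -30, -43), (200, 91, -17, -35, -17), (201, 103, -17, -35, -16), (202, 105, -17, -34, -16), (203, 105, -17, -34, -15), (308, 104, -17, 31, -16), (310, 104, -17, 32, -16), (312, 104, -18, 34, -15), (314, 101, -16, 34, -17), (316, 52, -3, 30, -43), (318
[... 398 characters left out ...]
7, -30, -42), (201, 154, -21, -35, -15), (202, 161, -21, -34, -16), (203, 159, -21, -34, -16), (308, 105, -21, 31, -15), (310, 104, -21, 33, -15), (312, 105, -21, 34, -15), (314, 97, -21, 35, -16), (316, 40, -6, 30, -44), (318, 19, -2, 30, -50), (320, 20, -1, 30, -52), (322, 21, 1, 30, -56), (324, 18, 3, 30, -60), (326, 20, 5, 30, -63), (328, 23, 8, 30, -67)]
side: dark pts 235 [-0.059 -0.059 -0.058 -0.057 -0.057 -0.056 -0.055 -0.053 -0.051 -0.05 ]
195 224 [-0.008  0.039 -0.057]
195 225 [-0.008  0.043 -0.059]
194 226 [-0.003  0.04  -0.058]
194 225 [-0.006  0.04  -0.059]
194 227 [ 0.002  0.038 -0.053]
194 224 [-0.007  0.038 -0.059]
193 224 [-0.006  0.037 -0.06 ]
193 227 [ 0.002  0.038 -0.056]
```

Two views agree that the fingertips stand about 41 mm behind the stated TCP, so they are still 24 mm above the crate. I'll go lower and keep feeling for contact.

Call:
apply_moves(plan=[[[0,0,0],[0,0,0.25],60],[[0,0,0],[0,0,0],60],[[0,0,0],[0,0,0],60]])

```text
clock: 8.5
eef_pos: [0.6145, 0.086, 0.0683]
eef_rot: [3.141, -0.0, -1.975]
contact_force: [-0.1, -0.7, -0.4]
width: 0.06
finger_force: 0.0
```

Call:
apply_moves(plan=[[[0,0,0],[0,0,0.1],60],[[0,0,0],[0,0,0],60]])

```text
clock: 8.75
eef_pos: [0.6142, 0.086, 0.0641]
eef_rot: [3.141, -0.0, -1.976]
contact_force: [-0.2, 0.6, 0.4]
width: 0.0601
finger_force: 0.0
```

Call:
apply_moves(plan=[[[0,0,0],[0,0,0.075],60],[[0,0,0],[0,0,0],60]])

```text
clock: 9.0
eef_pos: [0.6143, 0.086, 0.0612]
eef_rot: [3.141, -0.0, -1.976]
contact_force: [-0.2, -0.3, -0.6]
width: 0.0601
finger_force: 0.0
```

Call:
apply_moves(plan=[[[0,0,0],[0,0,0.05],60],[[0,0,0],[0,0,0],60]])

```text
clock: 9.25
eef_pos: [0.6144, 0.0861, 0.0593]
eef_rot: [3.141, -0.0, -1.976]
contact_force: [0.2, 0.5, 0.4]
width: 0.06
finger_force: 0.0
```

Now at about 5 mm by estimate; I'll re-measure the tip gap.

```bash
cat > tip.py <<'E'
from h import *
from scipy.spatial.transform import Rotation as Ro
st=arm.get_state(); w=cams.snapshot('wrist')
T=np.eye(4);T[:3,:3]=Ro.from_euler('xyz',st['eef_rot']).as_matrix();T[:3,3]=st['eef_pos']
P=points(w,T@w['mount']);L=(P-st['eef_pos'])@T[:3,:3]
for sg in(-1,1):
    m=(abs(L[...,1]-sg*.03)<.0025)&(abs(L[...,0])<.009)&(w['range_z']>.05)&(w['frame'].max(2)<70)
    print('tip z',np.sort(P[m][:,2])[:12].round(4))
f=w['frame'];H,S,V=cv2.split(cv2.cvtColor(f,cv2.COLOR_RGB2HSV))
b=(S>80)&(H<20)&(abs(P[...,2]-.103)<.008)&(w['range_z']>0)
n,l,s_,c=cv2.connectedComponentsWithStats(b.astype(np.uint8)); i=1+s_[1:,4].argmax()
q=L[l==i]; e=q[:,0]; print('board near edge, tool x mm', [round(1000*np.percentile(e[abs(q[:,1]-y)<.008],1),1) for y in(-.04,-.02,0,.02,.04)],'y range',q[:,1].min().round(3),q[:,1].max().round(3))
E
python3 tip.py
```

```text
tip z [0.0936 0.1008 0.1008 0.1009 0.1009 0.1013 0.1017 0.1017 0.1018 0.1018
 0.1018 0.1019]
tip z [0.0936 0.0944 0.0944 0.0948 0.1005 0.1005 0.1006 0.1008 0.1009 0.1012
 0.1012 0.1012]
board near edge, tool x mm [np.float64(47.5), np.float64(47.5), np.float64(47.5), np.float64(47.5), np.float64(47.9)] y range -0.061 0.059
```

Call:
apply_moves(plan=[[[0,0,0],[0,0,0.075],60],[[0,0,0],[0,0,0],60],[[0,0,0],[0.25,0,0],60],[[0,0,0],[0.25,0,0],60],[[0,0,0],[0.2,0,0],60],[[0,0,0],[0.1,0,0],60],[[0,0,0],[0.1,0,0],60],[[0,0,0],[0.1,0,0],60],[[0,0,-0.1],[0.15,0,0],60],[[0,0,-0.15],[0.15,0,0],60],[[0,0,-0.15],[0.15,0,0],60],[[0,0,-0.15],[0.15,0,0],60],[[0,0,-0.15],[0.15,0,0],60],[[0,0,0],[0,0,0],60],[[0,0,0],[0,0,0],60]])

```text
clock: 11.18
eef_pos: [0.5878, 0.0211, 0.0564]
eef_rot: [3.141, -0.0, -1.878]
contact_force: [-0.7, -0.7, -0.4]
width: 0.06
finger_force: 0.0
```

```bash
cat > fit.py <<'E'
import sys
from h import *
import meas
C=np.array([566.8,-16.5]);a=np.radians(-7.4);R=np.array([[np.cos(a),np.sin(a)],[-np.sin(a),np.cos(a)]])
for n in('scene','side'):
    s=snap(n,sys.argv[1]+n+'.png');P=points(s,np.linalg.inv(s['camera_from_world']));f=s['frame']
    H,S,V=cv2.split(cv2.cvtColor(f,cv2.COLOR_RGB2HSV))
    m=(S>80)&(H<20)&(abs(P[...,2]-.103)<.009)&(abs(P[...,0]-.567)<.2)&(abs(P[...,1]+.05)<.25)
    nn,l,st,c=cv2.connectedComponentsWithStats(m.astype(np.uint8)); i=1+st[1:,4].argmax()
    q=(P[l==i][:,:2]*1000-C)@R.T; r=cv2.minAreaRect(q.astype(np.float32))
    print(n,'board in crate frame: c',np.round(r[0],1),np.round(r[1],1),round(r[2],2),'miny at x bins',[round(np.percentile(q[abs(q[:,0]-x)<8,1],1),1) for x in r[0][0]+np.array([-45,0,45])],'z',np.percentile(P[l==i][:,2],[5,50,95]).round(4))
E
python3 fit.py a; python3 tip.py; python3 -c "from h import *;print(arm.get_state())"
```

```text
scene board in crate frame: c [  0.7 -52.4] [160.5 121.9] 79.09 miny at x bins [np.float64(-123.5), np.float64(-132.6), np.float64(-137.4)] z [0.1003 0.1029 0.1055]
side board in crate frame: c [  1.1 -48. ] [167.1 118.2] 79.94 miny at x bins [np.float64(-119.3), np.float64(-131.0), np.float64(-135.3)] z [0.1022 0.1042 0.106 ]
tip z [0.0989 0.099  0.0992 0.0993 0.0993 0.0994 0.0995 0.0997 0.0998 0.0998
 0.0999 0.1001]
tip z [0.0973 0.0979 0.0984 0.0986 0.0986 0.0987 0.0987 0.0988 0.099  0.0991
 0.0992 0.0992]
board near edge, tool x mm [np.float64(14.0), np.float64(13.9), np.float64(13.8), np.float64(14.0), np.float64(14.1)] y range -0.061 0.059
{'clock': 11.325, 'qpos': array([ 3.11487928e-01,  4.55110633e-01, -2.61754659e-01,  4.97779489e-05,
       -8.54288094e-01, -6.18376419e-01]), 'dq': array([ 1.74539478e-03,  2.55051015e-04, -1.03590246e-03, -4.47012636e-04,
       -5.66105621e-04,  7.15136016e-05]), 'joint_efforts': array([-4.52802423e-02, -3.91415370e+01,  1.52804053e+01,  3.39835279e+00,
       -2.46255993e-03,  3.30224032e-05]), 'eef_pos': array([0.58790956, 0.02139685, 0.05637317]), 'eef_rot': array([ 3.14132347e+00, -2.37568952e-04, -1.87765209e+00]), 'contact_force': array([-0.27513881,  0.67343158,  0.04650808]), 'wrist_torque': array([ 0.00367424,  0.01087139, -0.01703926]), 'finger_force': 0.0, 'width': 0.059887044120317846}
```

Call:
apply_moves(plan=[[[0,0,-0.12],[0.15,0,0],60],[[0,0,-0.14],[0.15,0,0],60],[[0,0,-0.14],[0.15,0,0],60],[[0,0,-0.14],[0.15,0,0],60],[[0,0,-0.14],[0.15,0,0],60],[[0,0,-0.14],[0.15,0,0],60],[[0,0,-0.14],[0.15,0,0],60],[[0,0,-0.14],[0.15,0,0],60],[[0,0,-0.16],[0.15,0,0],60],[[0,0,0],[0,0,0],60],[[0,0,0],[0,0,0],60]])

```text
clock: 12.7
eef_pos: [0.5757, -0.0312, 0.0566]
eef_rot: [-3.141, -0.0, -1.702]
contact_force: [-0.2, 0.6, 0.5]
width: 0.0601
finger_force: 0.0
```

```bash
python3 fit.py b; python3 tip.py
```

```text
scene board in crate frame: c [  10.4 -106.8] [161.7 121.5] 89.65 miny at x bins [np.float64(-185.8), np.float64(-186.6), np.float64(-186.7)] z [0.1003 0.1029 0.1054]
tip z [0.0986 0.099  0.0991 0.0994 0.0997 0.0997 0.0998 0.0999 0.1    0.1
 0.1    0.1004]
tip z [0.0978 0.0984 0.0984 0.0986 0.0988 0.0988 0.0989 0.0989 0.0989 0.099
 0.099  0.099 ]
board near edge, tool x mm [np.float64(14.5), np.float64(14.2), np.float64(14.1), np.float64(14.2), np.float64(14.3)] y range -0.06 0.06Traceback (most recent call last):
  File "fit.py", line 11, in <module>
    print(n,'board in crate frame: c',np.round(r[0],1),np.round(r[1],1),round(r[2],2),'miny at x bins',[round(np.percentile(q[abs(q[:,0]-x)<8,1],1),1) for x in r[0][0]+np.array([-45,0,45])],'z',np.percentile(P[l==i][:,2],[5,50,95]).round(4))
                                                                                                              ~~~~~~~~~~~~~^^^^^^^^^^^^^^^^^^^^^^^^
    return _quantile_unchecked(
        a, q, axis, out, overwrite_input, method, keepdims, weights)
    return _ureduce(a,
                    func=_quantile_ureduce_func,
    ...<5 lines>...
                    overwrite_input=overwrite_input,
                    method=method)
    r = func(a, **kwargs)
    result = _quantile(arr,
                       quantiles=q,
    ...<2 lines>...
                       out=out,
                       weights=wgt)
    slices_having_nans = np.isnan(arr[-1, ...])
                                  ~~~^^^^^^^^^
IndexError: index -1 is out of bounds for axis 0 with size 0
```

Call:
apply_moves(plan=[[[0,0,0],[0.12,0,0],60],[[0,0,0],[0.12,0,0],60],[[0,0,0],[0.12,0,0],60],[[0,0,0],[0.12,0,0],60],[[0,0,0],[0.08,0,0],60],[[0,0,0],[0,0,0],60],[[0,0,0],[0,0,0],60],[[0,0,0],[-0.3,0,0],60],[[0,0,0],[-0.4,0,0],60],[[0,0,0],[0,0,-0.6],60],[[0,0,0],[0,0,-1],60],[[0,0,0],[0,0,-1],60],[[0,0,0],[0,0,-1],60],[[0,0,0],[-1,0,-0.5],60],[[0,0,0],[-1,0,0],60],[[0,0,0],[-1,0,0],60],[[0,0,0],[-1,0,0],60],[[0,0,0],[-1,0,0],60],[[0,0,0],[0,0,0],60]])

```text
clock: 15.22
eef_pos: [0.6022, 0.1764, 0.2198]
eef_rot: [3.141, -0.0, -1.697]
contact_force: [-0.3, -0.2, 0.9]
width: 0.0601
finger_force: 0.0
```

```bash
python3 fit.py c; python3 - <<'E'
from h import *
import meas
for n in('scene','side'):
    s=cams.snapshot(n);print(n);meas.meas(points(s,np.linalg.inv(s['camera_from_world'])),s['frame'])
E
python3 -c "
import cv2,numpy as np
cv2.imwrite('pics/c3.png',np.hstack([cv2.resize(cv2.imread('pics/cscene.png')[130:370,80:400],(400,300)),cv2.resize(cv2.imread('pics/cside.png')[80:290,130:410],(400,300))]))"
```

```text
scene board in crate frame: c [  10.6 -129.5] [161.7 121.5] 89.84 miny at x bins [np.float64(-207.2), np.float64(-207.6), np.float64(-208.7)] z [0.1004 0.1029 0.1054]
side board in crate frame: c [  11.5 -127. ] [119.8 163.4] 0.26 miny at x bins [np.float64(-203.8), np.float64(-206.4), np.float64(-201.9)] z [0.1024 0.1043 0.1062]
scene
cratetop 14476 px [263. 230.] c [563.9 -35.2] wh [382.2 321.6] ang 82.42 z [0.0922 0.0955 0.1043]
board 2906 px [229. 253.] c [ 561.5 -146.8] wh [160.5 120. ] ang 82.95 z [0.1003 0.1029 0.1053]
obj 118 px [265. 167.] c [455.3 118.6] wh [32.3 31.8] ang 27.59 z [0.1079 0.117  0.124 ]
obj 1766 px [405. 253.] c [880.1 118.4] wh [ 39.8 563.6] ang 0.0 z [0.1076 0.116  0.131 ]
obj 40 px [456. 195.] c [891.7 324. ] wh [14.4 25.2] ang 0.17 z [0.1064 0.1097 0.1132]
obj 39 px [448. 201.] c [884.2 289.5] wh [18.3 28.9] ang 26.15 z [0.1063 0.1084 0.1101]
obj 343 px [307. 245.] c [698.8 -44. ] wh [38.6 42.6] ang 33.96 z [0.1081 0.1266 0.1398]
obj 36 px [415. 251.] c [888.3  95.8] wh [21.9 11.6] ang 29.42 z [0.1064 0.1089 0.1111]
obj 98 px [408. 261.] c [890.   58.6]
[... 990 characters left out ...]
c [ 677.6 -162.3] wh [25.9 31.1] ang 2.79 z [0.108  0.1156 0.1219]
obj 104 px [203. 153.] c [708.8 -37.2] wh [15.3 41.9] ang 28.63 z [0.1099 0.1291 0.1406]
obj 76 px [307. 186.] c [432.2 -26. ] wh [72.6  9.6] ang 81.44 z [0.1063 0.1078 0.1093]
obj 202 px [279. 224.] c [448.7 128.8] wh [32.1 30.2] ang 68.61 z [0.1087 0.1182 0.1245]
box 914 px [305. 128.] c [ 542.5 -320. ] wh [218.8 256.5] ang 82.56 z [0.0666 0.0754 0.0783]
box 1012 px [ 89. 215.] c [861.7 127.6] wh [547.7  37.6] ang 86.37 z [0.0658 0.0729 0.0801]
box 887 px [233. 230.] c [528.6 119.6] wh [392.9 188.2] ang 28.52 z [0.0658 0.073  0.082 ]
box 1774 px [168. 268.] c [620.4 280.3] wh [113.8 174.7] ang 52.31 z [0.066  0.0721 0.0784]
```

View pics/c3.png

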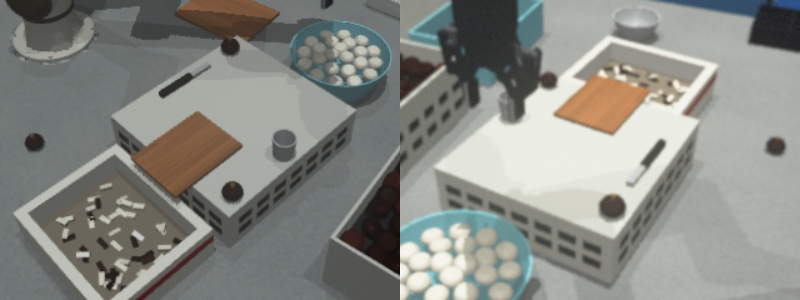

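Both views show the board sticking out squarely over the box, by about 38–39 mm and within 0.5° of the edge. Nothing else has moved and the hand is clear.

```bash
python3 -c "
from cell import arm
print(arm.finish_job())"
```

```text
the job is handed in; nothing more can be done
None
```

The board now sticks out about 4 cm over the crate's edge on the waste-box side (measured 38–39 mm), square to that edge and flat; the peeler, cup and chestnuts were not moved, the hand is clear, and the job is handed in.

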